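Fit the felt wheel to the lapping machine

ROBOT

A 6-joint arm with a two-finger parallel gripper is mounted at the origin on the work surface. World frame = base frame: x ahead of the robot, y to its left, z up, the work surface at z = 0. Lengths are in m, angles in rad, forces in N, time in s.
With the tool pointing down it reaches from about 0.425 to 0.95 m from the base axis. Payload 3.5 kg.
Tool frame: the origin (TCP) lies on the centre line of the jaws, within the pads' length; the fingertips stand 25 mm ahead of it and the grasp point (between the pads) lies 6 mm ahead of it (ctrl.finger_overhang is the distance from the TCP to the fingertips, in m); z points along the fingers, y is the line along which they close (so a half turn about z gives the same grasp; the last joint's range is limited). The gripper opens to 85 mm and grips with 20 to 120 N. Pads are 22 mm wide; open, the fingers measure 114 mm over their backs; the gripper's body (76 mm by 85 mm) begins 54 mm behind the grasp point. The pads swing forward as they close: fully open they stand 13 mm farther back than shut.
Start: joints at [-1.459, 0.286, 1.577, -0, 1.279, -0.15], TCP at [0.175, -0.652, 0.256] pointing down, gripper open.
Joint ranges: [-2.77, 2.77], [-0.9, 2.22], [0.21, 2.48], [-1.53, 4.67], [0.24, 2.81], [-2.84, 2.84]. Speed limits (rad/s): [2.79, 2.79, 3.14, 3.14, 3.14, 3.14].

INTERFACE

Orientations are given as a unit quaternion [x, y, z, w].
In Python, from plant import get_state, imaging, job, ctrl gives the robot as it stands.
- The arm moves only by the tool jog_arm, never from a script. Its argument "increments" is a list of rows, each an object of numbers: "dx", "dy", "dz": the shift along the world's x, y, z each as a share of 12 cm, from -1 to 1; "ax", "ay", "az": the turn, a rotation vector about the world's x, y, z each as a share of pi/2 rad, from -1 to 1; "gripper": the gripper command: -1 is shut, 1 is fully open, values between are in proportion. A call has 1 to 10 rows; each row is the pose to reach, as a shift and turn from the pose commanded when the call began; what a row does not reach only later rows make up. A row lasts 1/10 s, in which the tool goes at most 50 mm and 8.59 degrees, less where a joint would pass 70% of its speed; a pose out of reach is approached as far as the arm can. A call with a number of a shift or a turn outside -1 to 1 is refused whole. A call with a gripper value outside its range is refused whole. The fingers move at their own pace and stop on an object; "force" is the grip in N (left out, the last holds). Time passes only in rows, so rows that repeat a pose let the fingers close. It gives the time, the measured TCP pose, the force, the opening and the grip force at its end, in the units of the state.
- get_state(): the state, without advancing time (a new reading comes with each control period).
- imaging.read_camera(name): name is "scene" or "side" or "wrist"; returns a dict with "frame" (400x640x3 uint8, blue, green, red), "depth" (400x640 float32, m along the optical axis (not along the pixel's ray), 0 where there is no reading), "camera_matrix" (3x3 intrinsics, pixels), "extrinsics" (4x4, takes a point from camera to world coordinates); the wrist camera has in their place "mount" (4x4, takes a point from camera to tool coordinates, whose origin is the TCP and whose axes are the flange's). Camera axes: x right, y up, looking along -z (the intrinsics and any distortion apply to the point x, -y, -z); pixel columns grow to the right and rows downward; lengths in m; the calibration is good to about 2 mm. A picture is of the moment at which its call begins: read the wrist's pose just before it.
- job.sign_off(): hands the job in; it is judged then, once.
The state is a dict: "time": time; "qpos": joint angles; "dq": joint speeds; "joint_efforts": joint torques, N m; "eef_pos": TCP position; "tcp_rot": TCP orientation; "contact_force": force on the tool from outside, world axes, zero at the start; "wrist_torque": the same for the moment, N m; "opening": opening from 0.0 (shut) to 1.0 (fully open); "finger_force": force on a finger pad.
Only numpy, scipy, OpenCV 4.12 (cv2) and the standard library are available. Lean on these libraries where they do the work, as an engineer would, in place of code of your own. Each camera call takes 0.05 s, during which the arm holds its last target. There are 200 camera calls.

TASK

Swing the lapping machine's clear cover fully up, lift the thick felt wheel (not the thin steel blade) out of the wooden stand, stand its stub in the spindle and turn it until its keys find the keyways and it drops fully home. Then let go of it and swing the cover down again until it is fully shut; if it binds before that, the wheel is not home. Keep the wheel upright, and leave the blade and the things lying on the bench alone.

Things in the scene. Friction and masses are not known exactly. Their poses are not given: they have to be found in the camera images.
- wheel: Thick grey felt wheel on a steel arbor standing upright in one hole of the stand; 0.35 to 0.65 kg. Origin: on its axis (z up), underside of the lower flange, now on the stand's top 52 mm above the bench; this shoulder ends up on the spindle rim. Above it: flange dia 44 to 6 mm up, felt dia 90 to 26 mm, flange dia 40 to 32 mm, then the head (see wheel_head). Half a turn makes no difference.
- wheel_head (a point): Centre of the wheel's flatted steel head, 47 mm above the wheel's origin, axes as the wheel's: 34 mm long (x) by 24 mm wide (y) by 30 mm high (32 to 62 mm above the origin). Grip it across the 24 mm. Its long side lies along the line of the keys.
- wheel_tip (a point): Lower end of the wheel's stub, 48 mm below its origin. Stub dia 18, the last 5 mm tapering to dia 11. Two keys, 6 mm wide and 14 mm long, stand out from opposite sides of the stub along the wheel's +x and -x to 15 mm from the axis, from 2 to 16 mm below the origin; the lowest 32 mm of the stub is plain.
- bore (a point): On the axis of the braked (fixed) steel spindle nose, dia 45 mm, at its rim 64 mm above the bench, in the centre of the pan. Axes: the machine's. Bore dia 20 mm, 53 mm deep, with two opposite keyways, 9 mm wide, to 18 mm from the axis, open at the rim. Their line is within 35 degrees either way of the machine's x axis, at an angle not reported: see it from above or feel for it.
- machine: White lapping machine: splash pan 172 (x) by 212 (y) mm, rim 103 mm high, walls 6 mm, fixed. Origin: centre of its underside; x towards the hinge side. A control box 60 mm wide, 87 mm high with its knob, is against its -y side. With its keys on the spindle rim the wheel's origin is 16 mm above bore; with keys over the keyways it drops by its own weight until the origin is at bore.
- cover (a joint): Angle of the clear cover, rad: 0 fully shut, 1.85 fully up at its stop; starts between 0 and 0.4. Stiff hinge: it stays where it is left and takes 2 to 6 N at the handle to move. Shut, it clears the head of a wheel that is home by 7 mm; with the wheel's keys still on the rim it stops about 0.08 rad short of shut.
- cover_handle (a point): Middle of the cover's handle, a round steel bar dia 12 mm, 100 mm long, parallel to the hinge (the machine's y), held by an arm at each end 45 mm out from the cover's front edge, away from the hinge; it can be pinched from above at any angle of the cover. The point turns with the cover.
- cover_hinge (a point): Middle of the cover's hinge line, along the machine's y on the far (+x) rim of the pan, 103 mm above the bench. With the cover shut the handle is 217 mm from here towards the machine's -x and 16 mm higher. The cover is a shallow box, 172 by 212 mm and 34 mm deep. The point turns with the cover.
- stand: Fixed wooden block, 100 (x) by 250 (y) by 52 mm high, with two upright holes of dia 35 mm at y = +65 and -65 mm, each holding an arbor, either way round. Origin: centre of its underside.
- blade: Thin steel cutting disc, dia 104 by 3 mm, on the same kind of arbor (its head ends 45 mm above its origin), in the other hole of the stand. Leave it there. Origin: as the wheel's.
- bangle: White stone bangle, outside dia 76 mm, 11 mm high, lying on a black rubber mat 3 mm thick. Leave it. Origin: centre of its underside.
- pen: White marker pen with a black cap, 130 mm long, dia 13 mm, lying along its x on the mat. Leave it. Origin: underside, at its middle.
- stone: Reddish dressing stone, 100 (x) by 50 by 22 mm, lying on the bench between the machine and the stand. Leave it. Origin: centre of its underside.
Things that resemble listed ones, but are neither listed nor needed, are in the scene too. What is shaped like the wheel but yellow is not meant.

How it is judged:
By the outcome, as a careful person would: the job done as asked, in the order asked, and still so for the second after the job is handed in, with the robot touching nothing.
It also fails if it takes over 67 s, if anything falls off the work surface, if the arm or the gripper's body presses on something with over 40 N, if the wrist force passes 120 N, or if a joint passes its speed limit or range.

## Working session

There is one attempt and no reset: what is moved stays moved. The work goes in short steps, Python scripts to look and compute and a tool call to move; the robot and the scene stay as the last step left them, time stands still between calls to the robot, and variables do not carry over. Pictures are saved under pics/ and viewed, at most 10 in all, crops included, and the job is handed in when it is done.

Besides the shell and the picture viewer there is one more tool, called after "Emit:" in YAML: its name, and indented under it one key for each argument. jog_arm: Moves the arm, as the interface text tells. Shift numbers are shares of 12 cm and turn numbers shares of pi/2 rad, none past 1 either way. Its arguments: {"type":"object","properties":{"increments":{"type":"array"},"force":{"type":"number"}},"required":["increments"]}

```bash
mkdir -p pics; cat > h.py <<'E'
import numpy as np, cv2
from plant import get_state, imaging, job, ctrl
from scipy.spatial.transform import Rotation as R
def cam(name):
    s=get_state(); d=imaging.read_camera(name)
    if name=="wrist":
        T=np.eye(4);T[:3,:3]=R.from_quat(s["tcp_rot"]).as_matrix();T[:3,3]=s["eef_pos"]
        d["extrinsics"]=T@np.array(d["mount"])
    return d
def ray(d,u,v):
    K=np.array(d["camera_matrix"]);E=np.array(d["extrinsics"])
    c=np.array([(u-K[0,2])/K[0,0],-(v-K[1,2])/K[1,1],-1.0])
    return E[:3,3],E[:3,:3]@c
def onz(d,u,v,z):
    o,r=ray(d,u,v);return o+r*(z-o[2])/r[2]
def cloud(d):
    v,u=np.mgrid[:400,:640];K=np.array(d["camera_matrix"]);E=np.array(d["extrinsics"]);z=d["depth"]
    c=np.stack([(u-K[0,2])/K[0,0]*z,-(v-K[1,2])/K[1,1]*z,-z],-1)
    P=c@E[:3,:3].T+E[:3,3];P[z==0]=np.nan;return P
E
cat > a.py <<'E'
from h import *
import pickle
D={n:cam(n) for n in("scene","side","wrist")}
pickle.dump(D,open("d0.pkl","wb"))
for n,d in D.items(): print(n,[k for k in d],np.round(d["extrinsics"],3).tolist(),np.round(d["camera_matrix"],1).tolist())
cv2.imwrite("pics/scene0.png",D["scene"]["frame"]);cv2.imwrite("pics/side0.png",D["side"]["frame"])
print(get_state(),ctrl.finger_overhang)
E
python3 a.py
```

```text
scene ['frame', 'depth', 'camera_matrix', 'extrinsics'] [[-0.414, -0.712, 0.567, 1.067], [0.91, -0.324, 0.258, 0.385], [0.0, 0.623, 0.782, 0.868], [0.0, 0.0, 0.0, 1.0]] [[448.1, 0.0, 322.0], [0.0, 448.1, 194.1], [0.0, 0.0, 1.0]]
side ['frame', 'depth', 'camera_matrix', 'extrinsics'] [[-0.881, 0.291, -0.374, 0.033], [-0.473, -0.552, 0.686, 1.076], [-0.007, 0.781, 0.624, 0.909], [0.0, 0.0, 0.0, 1.0]] [[490.6, 0.0, 311.3], [0.0, 490.6, 193.1], [0.0, 0.0, 1.0]]
wrist ['frame', 'depth', 'camera_matrix', 'mount', 'extrinsics'] [[0.258, 0.92, 0.296, 0.251], [-0.966, 0.246, 0.078, -0.631], [-0.001, -0.306, 0.952, 0.373], [0.0, 0.0, 0.0, 1.0]] [[336.6, 0.0, 320.4], [0.0, 336.6, 197.7], [0.0, 0.0, 1.0]]
{'time': 0.15, 'qpos': array([-1.45899826e+00,  2.87036290e-01,  1.57782860e+00, -5.63004627e-06,
        1.27863708e+00, -1.50002753e-01]), 'dq': array([-0.00106688, -0.00192882, -0.00459271,  0.000715  ,  0.00031243,
       -0.00016923]), 'joint_efforts': array([-2.68303131e-05, -4.06605470e+01, -2.93140787e+01, -1.54104769e-04,
        3.95639756e-03, -1.33654634e-07]), 'eef_pos': array([ 0.17467661, -0.6515226 ,  0.25522204]), 'tcp_rot': array([ 9.91444210e-01,  1.30527650e-01,  1.55406840e-05, -9.54538262e-04]), 'contact_force': array([ 0.05221002,  0.14391701, -0.36631824]), 'wrist_torque': array([ 0.00869213, -0.03255564,  0.01546891]), 'finger_force': 0.0, 'opening': 0.9981950806080248} 0.025
```

View pics/scene0.png

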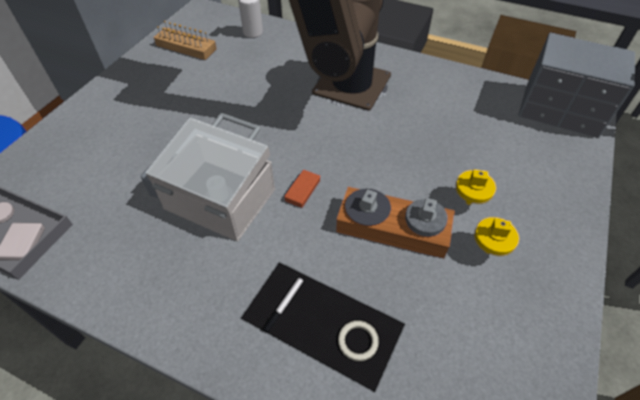

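View pics/side0.png

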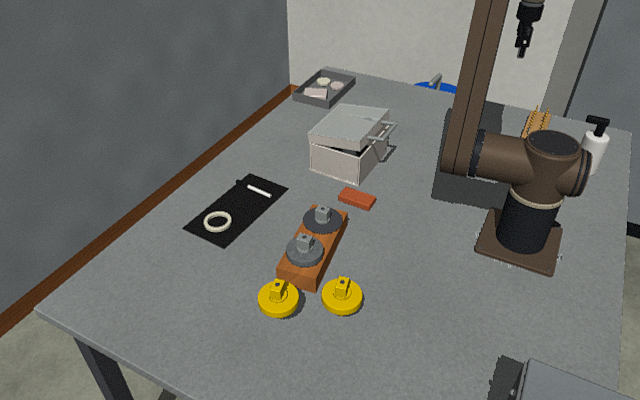

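The scene view shows the machine at (210,175) with its handle at (235,125), and the stand at (395,220). Candidates in scene pixels are the dark thin blade (367,205), the thick grey felt wheel (427,215), and yellow look-alikes at (476,186) and (497,236). I choose (427,215), which is (304,248) in the side view.

```bash
cat > b.py <<'E'
from h import *
import pickle
D=pickle.load(open("d0.pkl","rb"))
def rect(p): 
    r=cv2.minAreaRect((p[:,:2]*1000).astype(np.float32)); return [np.round(x,1) for x in r]
for n in("scene","side"):
    d=D[n];P=cloud(d);hsv=cv2.cvtColor(d["frame"],cv2.COLOR_BGR2HSV)
    print(n,"depth valid",(d["depth"]>0).mean())
    b={"scene":(slice(180,260),slice(330,455)),"side":(slice(200,292),slice(272,352))}[n]
    Q=P[b].reshape(-1,3);H=hsv[b].reshape(-1,3);ok=np.isfinite(Q[:,0])
    o=ok&(H[:,1]>110)&(H[:,0]<20)&(Q[:,2]>.047)&(Q[:,2]<.057)
    print(" stand",o.sum(),rect(Q[o]))
    for lo,hi in((.108,.120),(.092,.102),(.074,.083),(.105,.125)):
        m=ok&(H[:,1]<90)&(Q[:,2]>lo)&(Q[:,2]<hi)
        if m.sum()>4: print(" z",lo,hi,m.sum(),np.median(Q[m],0).round(3),rect(Q[m]))
    b={"scene":(slice(110,245),slice(135,285)),"side":(slice(95,190),slice(300,405))}[n]
    Q=P[b].reshape(-1,3);H=hsv[b].reshape(-1,3);ok=np.isfinite(Q[:,0])
    for lo,hi in((.02,.08),(.098,.106),(.06,.068),(.106,.4)):
        m=ok&(H[:,2]>90)&(H[:,1]<40)&(Q[:,2]>lo)&(Q[:,2]<hi)
        if m.sum()>4: print(" mach z",lo,hi,m.sum(),np.median(Q[m],0).round(3),rect(Q[m]))
a=cv2.resize(D["scene"]["frame"][105:245,135:285],None,fx=4,fy=4,interpolation=2)
b=cv2.resize(D["side"]["frame"][95:290,270:405],None,fx=560/195,fy=560/195,interpolation=2)
cv2.imwrite("pics/crop1.png",np.hstack([cv2.resize(a,(412,384)),cv2.resize(b,(266,384))]))
E
python3 b.py
```

```text
scene depth valid 0.99608203125
 stand 1541 [array([460.3, 289.9]), array([104. , 249.6]), np.float64(7.7)]
 z 0.108 0.12 149 [0.453 0.354 0.111] [array([451.7, 354.1]), array([34.7, 23.6]), np.float64(3.8)]
 z 0.092 0.102 166 [0.468 0.229 0.095] [array([466.5, 290.2]), array([ 34.4, 153.9]), np.float64(2.2)]
 z 0.074 0.083 754 [0.463 0.352 0.076] [array([449.4, 307.6]), array([181.3,  87.4]), np.float64(86.1)]
 z 0.105 0.125 158 [0.454 0.355 0.111] [array([451.6, 354.2]), array([34.9, 23.7]), np.float64(5.0)]
 mach z 0.02 0.08 1090 [ 0.589 -0.021  0.052] [array([ 554.9, -154. ]), array([273.7, 173.6]), np.float64(89.1)]
 mach z 0.098 0.106 176 [ 0.569 -0.022  0.1  ] [array([589. , -50.2]), array([113.1, 220.9]), np.float64(51.0)]
 mach z 0.06 0.068 157 [ 0.591 -0.021  0.064] [array([ 555.8, -153.9]), array([272.6, 168.9]), np.float64(88.4)]
 mach z 0.106 0.4 6948 [ 0.561 -0.112  0.145] [array([ 533.7, -124.5]), array([214.8, 224.2]), np.float64(88.3)]
side depth valid 0.99612109375
 stand 1029 [array([455.7, 290.8]), array([102.5, 254.9]), np.float64(8.1)]
 z 0.108 0.12 134 [0.444 0.357 0.113] [array([378.1, 410.4]), array([147.2, 164.5]), np.float64(11.6)]
 z 0.092 0.102 145 [0.456 0.234 0.096] [array([455.2, 292.6]), array([ 36.1, 157.9]), np.float64(7.5)]
 z 0.074 0.083 592 [0.437 0.368 0.077] [array([460.6, 313.8]), array([ 88. , 176.7]), np.float64(18.7)]
 z 0.105 0.125 150 [0.444 0.358 0.112] [array([378.1, 410.4]), array([147.2, 164.5]), np.float64(11.6)]
 mach z 0.02 0.08 1282 [ 0.528 -0.022  0.047] [array([ 628.1, -246.8]), array([261.2, 566.2]), np.float64(32.9)]
 mach z 0.098 0.106 180 [ 0.51  -0.023  0.102] [array([505. , -84.3]), array([269.3, 144.5]), np.float64(49.6)]
 mach z 0.06 0.068 154 [ 0.521 -0.021  0.064] [array([508.5, -82.5]), array([254.3, 144.8]), np.float64(52.5)]
 mach z 0.106 0.4 2720 [ 0.536 -0.093  0.147] [array([ 528.8, -122.8]), array([221.7, 225.1]), np.float64(88.5)]
```

View pics/crop1.png

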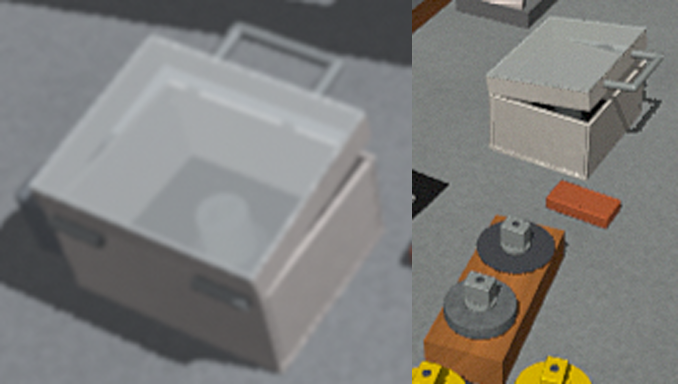

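The crop confirms it. In the side view the thick grey wheel is in the near (+y) hole and the thin blade in the far one. The cover is slightly open, with its handle on the robot side and the hinge on the far side. Next I measure the handle and the machine's axes.

```bash
cat > c.py <<'E'
from h import *
import pickle
D=pickle.load(open("d0.pkl","rb"))
def line(p): 
    vx,vy,x,y=cv2.fitLine((p[:,:2]*1000).astype(np.float32),cv2.DIST_HUBER,0,.01,.01).ravel(); return [round(float(t),1) for t in (x,y,np.degrees(np.arctan2(vy,vx)))]
A=np.vstack([cloud(D[n]).reshape(-1,3) for n in("scene","side")]);src=np.r_[np.zeros(256000),np.ones(256000)]
def box(x0,x1,y0,y1,z0,z1,s=None):
    m=(A[:,0]>x0)&(A[:,0]<x1)&(A[:,1]>y0)&(A[:,1]<y1)&(A[:,2]>z0)&(A[:,2]<z1)
    if s is not None:m&=src==s
    return A[m]
for s in(0,1):
    w=box(.48,.63,-.035,-.005,.02,.085,s);print("+y wall",len(w),line(w))
    w=box(.62,.66,-.22,-.03,.02,.085,s);print("+x wall",len(w),line(w) if len(w)>5 else 0)
    w=box(.38,.455,-.24,-.02,.10,.22,s);
    if len(w)>5: print("handle",len(w),line(w),w[:,2].min(),w[:,2].max(),np.percentile(w,[5,50,95],axis=0).round(3).tolist())
    w=box(.38,.44,-.17,-.09,.10,.22,s);
    if len(w)>5: print("bar",len(w),line(w),np.percentile(w,[2,50,98],axis=0).round(3).tolist())
    c=box(.48,.62,-.22,-.04,.13,.22,s);M=np.c_[c[:,:2],np.ones(len(c))];k=np.linalg.lstsq(M,c[:,2],rcond=None)[0]
    r=c[:,2]-M@k;g=abs(r)<.006;k=np.linalg.lstsq(M[g],c[g,2],rcond=None)[0];print("cover plane",len(c),k.round(3),"angle",np.arctan(-k[0]))
E
python3 c.py
```

```text
+y wall 748 [558.0, -19.7, -1.8]
+x wall 913 [639.8, -122.8, 88.2]
handle 288 [432.3, -119.0, 88.7] 0.1396776037637314 0.1560037898986244 [[0.425, -0.172, 0.144], [0.432, -0.12, 0.15], [0.451, -0.067, 0.154]]
bar 161 [430.5, -130.8, 88.8] [[0.423, -0.169, 0.143], [0.431, -0.133, 0.151], [0.437, -0.093, 0.154]]
cover plane 4140 [-0.139  0.005  0.225] angle 0.13844188589199863
+y wall 778 [553.4, -19.7, -1.7]
+x wall 12 [630.6, -112.2, 89.2]
handle 168 [425.8, -112.6, 89.3] 0.14124286960354704 0.1580987106856636 [[0.418, -0.171, 0.145], [0.426, -0.115, 0.152], [0.452, -0.065, 0.156]]
bar 73 [421.0, -128.2, 89.9] [[0.416, -0.168, 0.146], [0.421, -0.133, 0.154], [0.435, -0.091, 0.158]]
cover plane 1238 [-0.14   0.004  0.227] angle 0.1389701290112068
```

Emit:
jog_arm:
  increments:
    - {"dx": 1, "dy": 1, "az": 0.25, "gripper": -0.18}
    - {"dx": 1, "dy": 1, "az": 0.25, "gripper": -0.18}
    - {"dx": 1, "dy": 1, "az": 0.25, "gripper": -0.18}
    - {"dx": 1, "dy": 1, "az": 0.25, "gripper": -0.18}
    - {"dx": 1, "dy": 1, "az": 0.25, "gripper": -0.18}

```text
$.increments[0]: bad value
```

Emit:
jog_arm:
  increments:
    - {"dx": 1, "dy": 1, "az": 0.25, "gripper": -0.18}
    - {"dx": 1, "dy": 1, "az": 0.25, "gripper": -0.18}
    - {"dx": 1, "dy": 1, "az": 0.25, "gripper": -0.18}
    - {"dx": 1, "dy": 1, "az": 0.25, "gripper": -0.18}
    - {"dx": 1, "dy": 1, "az": 0.25, "gripper": -0.18}

```text
$.increments[0]: bad value
```

Emit:
jog_arm:
  increments:
    - {"dx": 0.1, "dy": 1, "az": 0.25, "gripper": -0.18}
    - {"dx": 0.1, "dy": 1, "az": 0.25, "gripper": -0.18}
    - {"dx": 0.1, "dy": 1, "az": 0.25, "gripper": -0.18}
    - {"dx": 0.1, "dy": 1, "az": 0.25, "gripper": -0.18}
    - {"dx": 0.1, "dy": 1, "az": 0.25, "gripper": -0.18}

```text
$.increments[0]: bad value
```

Emit:
jog_arm:
  increments:
    - {"dx": 1, "dy": 1, "dz": 0, "ax": 0, "ay": 0, "az": 0.25, "gripper": -0.18}
    - {"dx": 1, "dy": 1, "dz": 0, "ax": 0, "ay": 0, "az": 0.25, "gripper": -0.18}
    - {"dx": 1, "dy": 1, "dz": 0, "ax": 0, "ay": 0, "az": 0.25, "gripper": -0.18}
    - {"dx": 1, "dy": 1, "dz": 0, "ax": 0, "ay": 0, "az": 0.25, "gripper": -0.18}
    - {"dx": 1, "dy": 1, "dz": 0, "ax": 0, "ay": 0, "az": 0.25, "gripper": -0.18}

```text
time: 0.65
eef_pos: [0.2965, -0.53, 0.2561]
tcp_rot: [0.946, 0.323, 0.0, -0.0]
contact_force: [-0.3, -1.3, 0.1]
opening: 0.408
finger_force: 0.0
```

Emit:
jog_arm:
  increments:
    - {"dx": 1, "dy": 1, "dz": 0, "ax": 0, "ay": 0, "az": 0.25, "gripper": -0.18}
    - {"dx": 1, "dy": 1, "dz": 0, "ax": 0, "ay": 0, "az": 0.25, "gripper": -0.18}
    - {"dx": 1, "dy": 1, "dz": 0, "ax": 0, "ay": 0, "az": 0.25, "gripper": -0.18}
    - {"dx": 1, "dy": 1, "dz": 0, "ax": 0, "ay": 0, "az": 0.25, "gripper": -0.18}
    - {"dx": 1, "dy": 1, "dz": 0, "ax": 0, "ay": 0, "az": 0.25, "gripper": -0.18}

```text
time: 1.15
eef_pos: [0.4157, -0.4113, 0.2562]
tcp_rot: [0.866, 0.501, -0.0, 0.0]
contact_force: [-0.3, -0.6, 0.3]
opening: 0.408
finger_force: 0.0
```

Emit:
jog_arm:
  increments:
    - {"dx": 0.1, "dy": 1, "dz": 0, "ax": 0, "ay": 0, "az": 0.25, "gripper": -0.18}
    - {"dx": 0.1, "dy": 1, "dz": 0, "ax": 0, "ay": 0, "az": 0.25, "gripper": -0.18}
    - {"dx": 0.1, "dy": 1, "dz": 0, "ax": 0, "ay": 0, "az": 0.25, "gripper": -0.18}
    - {"dx": 0.1, "dy": 1, "dz": 0, "ax": 0, "ay": 0, "az": 0.25, "gripper": -0.18}

```text
time: 1.55
eef_pos: [0.4261, -0.2916, 0.2563]
tcp_rot: [0.752, 0.66, -0.0, 0.0]
contact_force: [0.7, 0.0, -0.3]
opening: 0.408
finger_force: 0.0
```

Emit:
jog_arm:
  increments:
    - {"dx": 0, "dy": 1, "dz": 0, "ax": 0, "ay": 0, "az": 0.063, "gripper": -0.18}
    - {"dx": 0, "dy": 1, "dz": 0, "ax": 0, "ay": 0, "az": 0.063, "gripper": -0.18}
    - {"dx": 0, "dy": 1, "dz": 0, "ax": 0, "ay": 0, "az": 0.063, "gripper": -0.18}
    - {"dx": 0, "dy": 1, "dz": 0, "ax": 0, "ay": 0, "az": 0.063, "gripper": -0.18}
    - {"dx": 0, "dy": 1, "dz": 0, "ax": 0, "ay": 0, "az": 0.063, "gripper": -0.18}

```text
time: 2.05
eef_pos: [0.4269, -0.174, 0.2567]
tcp_rot: [0.719, 0.695, -0.0, 0.001]
contact_force: [-0.1, -0.7, 0.9]
opening: 0.41
finger_force: 0.0
```

Emit:
jog_arm:
  increments:
    - {"dx": 0, "dy": 0.42, "dz": -0.2, "ax": 0, "ay": 0, "az": 0, "gripper": -0.18}
    - {"dx": 0, "dy": 0.42, "dz": -0.2, "ax": 0, "ay": 0, "az": 0, "gripper": -0.18}
    - {"dx": 0, "dy": 0.42, "dz": -0.5, "ax": 0, "ay": 0, "az": 0, "gripper": -0.18}
    - {"dx": 0, "dy": 0.42, "dz": -0.83, "ax": 0, "ay": 0, "az": 0, "gripper": -0.18}
    - {"dx": 0, "dy": 0.42, "dz": -0.83, "ax": 0, "ay": 0, "az": 0, "gripper": -0.18}

```text
time: 2.55
eef_pos: [0.4235, -0.1216, 0.1517]
tcp_rot: [0.719, 0.695, -0.002, -0.005]
contact_force: [-1.3, 0.3, -1.3]
opening: 0.412
finger_force: 0.0
```

Emit:
jog_arm:
  increments:
    - {"dx": 0, "dy": 0, "dz": 0, "ax": 0, "ay": 0, "az": 0, "gripper": -1}
    - {"dx": 0, "dy": 0, "dz": 0, "ax": 0, "ay": 0, "az": 0, "gripper": -1}
    - {"dx": 0, "dy": 0, "dz": 0, "ax": 0, "ay": 0, "az": 0, "gripper": -1}
    - {"dx": 0, "dy": 0, "dz": 0, "ax": 0, "ay": 0, "az": 0, "gripper": -1}
  force: 40

```text
time: 2.95
eef_pos: [0.4249, -0.123, 0.1578]
tcp_rot: [0.718, 0.696, -0.003, -0.002]
contact_force: [-9.5, -3.3, 0.1]
opening: 0.123
finger_force: 38.9
```

```bash
cat > arc.py <<'E'
import numpy as np,sys
a,b,n=float(sys.argv[1]),float(sys.argv[2]),int(sys.argv[3])
t=np.linspace(a,b,n*5+1)+.0736
h=.2176*np.c_[-np.cos(t)*.9995,np.cos(t)*.0314,np.sin(t)]/.12
for i in range(n):
    print((h[5*i+1:5*i+6]-h[5*i]).round(2).tolist(), "end",((h[5*i+5])*.12+[.64,-.128,.103]).round(3))
E
python3 arc.py .139 1.87 4
```

```text
[[0.04, -0.0, 0.15], [0.09, -0.0, 0.3], [0.16, -0.0, 0.44], [0.23, -0.01, 0.58], [0.32, -0.01, 0.71]] end [ 0.466 -0.123  0.234]
[[0.1, -0.0, 0.12], [0.21, -0.01, 0.23], [0.33, -0.01, 0.34], [0.46, -0.01, 0.43], [0.59, -0.02, 0.51]] end [ 0.537 -0.125  0.295]
[[0.14, -0.0, 0.07], [0.29, -0.01, 0.12], [0.44, -0.01, 0.17], [0.59, -0.02, 0.2], [0.75, -0.02, 0.21]] end [ 0.627 -0.128  0.32 ]
[[0.16, -0.0, 0.0], [0.31, -0.01, -0.01], [0.47, -0.01, -0.03], [0.62, -0.02, -0.07], [0.77, -0.02, -0.12]] end [ 0.719 -0.13   0.306]
```

Emit:
jog_arm:
  increments:
    - {"dx": 0.04, "dy": 0, "dz": 0.15, "ax": 0, "ay": 0, "az": 0, "gripper": -1}
    - {"dx": 0.09, "dy": 0, "dz": 0.3, "ax": 0, "ay": 0, "az": 0, "gripper": -1}
    - {"dx": 0.16, "dy": 0, "dz": 0.44, "ax": 0, "ay": 0, "az": 0, "gripper": -1}
    - {"dx": 0.23, "dy": -0.01, "dz": 0.58, "ax": 0, "ay": 0, "az": 0, "gripper": -1}
    - {"dx": 0.32, "dy": -0.01, "dz": 0.71, "ax": 0, "ay": 0, "az": 0, "gripper": -1}

```text
time: 3.45
eef_pos: [0.4626, -0.1241, 0.2435]
tcp_rot: [0.718, 0.696, -0.004, -0.002]
contact_force: [-7.6, -3.4, -2.7]
opening: 0.116
finger_force: 38.9
```

Emit:
jog_arm:
  increments:
    - {"dx": 0.1, "dy": 0, "dz": 0.12, "ax": 0, "ay": 0, "az": 0, "gripper": -1}
    - {"dx": 0.21, "dy": -0.01, "dz": 0.23, "ax": 0, "ay": 0, "az": 0, "gripper": -1}
    - {"dx": 0.33, "dy": -0.01, "dz": 0.34, "ax": 0, "ay": 0, "az": 0, "gripper": -1}
    - {"dx": 0.46, "dy": -0.01, "dz": 0.43, "ax": 0, "ay": 0, "az": 0, "gripper": -1}
    - {"dx": 0.59, "dy": -0.02, "dz": 0.51, "ax": 0, "ay": 0, "az": 0, "gripper": -1}

```text
time: 3.95
eef_pos: [0.5345, -0.1263, 0.3083]
tcp_rot: [0.718, 0.696, -0.003, -0.001]
contact_force: [-8.5, 1.6, 4.9]
opening: 0.125
finger_force: 38.9
```

Emit:
jog_arm:
  increments:
    - {"dx": 0.14, "dy": 0, "dz": 0.07, "ax": 0, "ay": 0, "az": 0, "gripper": -1}
    - {"dx": 0.29, "dy": -0.01, "dz": 0.12, "ax": 0, "ay": 0, "az": 0, "gripper": -1}
    - {"dx": 0.44, "dy": -0.01, "dz": 0.17, "ax": 0, "ay": 0, "az": 0, "gripper": -1}
    - {"dx": 0.59, "dy": -0.02, "dz": 0.2, "ax": 0, "ay": 0, "az": 0, "gripper": -1}
    - {"dx": 0.75, "dy": -0.02, "dz": 0.21, "ax": 0, "ay": 0, "az": 0, "gripper": -1}

```text
time: 4.45
eef_pos: [0.6265, -0.1291, 0.3358]
tcp_rot: [0.719, 0.696, -0.0, 0.003]
contact_force: [-4.7, -0.7, 8.6]
opening: 0.117
finger_force: 41.2
```

Emit:
jog_arm:
  increments:
    - {"dx": 0.16, "dy": 0, "dz": 0, "ax": 0, "ay": 0, "az": 0, "gripper": -1}
    - {"dx": 0.31, "dy": -0.01, "dz": -0.01, "ax": 0, "ay": 0, "az": 0, "gripper": -1}
    - {"dx": 0.47, "dy": -0.01, "dz": -0.03, "ax": 0, "ay": 0, "az": 0, "gripper": -1}
    - {"dx": 0.62, "dy": -0.02, "dz": -0.07, "ax": 0, "ay": 0, "az": 0, "gripper": -1}
    - {"dx": 0.77, "dy": -0.02, "dz": -0.12, "ax": 0, "ay": 0, "az": 0, "gripper": -1}
    - {"dx": 0.8, "dy": -0.02, "dz": -0.13, "ax": 0, "ay": 0, "az": 0, "gripper": -1}

```text
time: 5.05
eef_pos: [0.7135, -0.1317, 0.3217]
tcp_rot: [0.718, 0.695, -0.012, -0.01]
contact_force: [-46.4, 1.5, 25.5]
opening: 0.117
finger_force: 44.8
```

Emit:
jog_arm:
  increments:
    - {"dx": -0.08, "dy": 0, "dz": 0.0, "ax": 0, "ay": 0, "az": 0, "gripper": -0.18}
    - {"dx": -0.08, "dy": 0, "dz": 0.0, "ax": 0, "ay": 0, "az": 0, "gripper": -0.18}
    - {"dx": -0.08, "dy": 0, "dz": 0.3, "ax": 0, "ay": 0, "az": 0, "gripper": -0.18}
    - {"dx": -0.08, "dy": 0, "dz": 0.5, "ax": 0, "ay": 0, "az": 0, "gripper": -0.18}
    - {"dx": -0.5, "dy": 0.2, "dz": 0.5, "ax": 0, "ay": 0, "az": 0, "gripper": -0.18}
    - {"dx": -1, "dy": 0.4, "dz": 0.5, "ax": 0, "ay": 0, "az": 0, "gripper": -0.18}
    - {"dx": -1, "dy": 0.4, "dz": 0.5, "ax": 0, "ay": 0, "az": 0, "gripper": -0.18}

```text
time: 5.75
eef_pos: [0.6, -0.0808, 0.3739]
tcp_rot: [0.718, 0.696, 0.0, 0.0]
contact_force: [0.4, -0.5, 0.5]
opening: 0.412
finger_force: 0.0
```

```bash
cat > d.py <<'E'
from h import *
import pickle
D={n:cam(n) for n in("wrist","scene","side")}
pickle.dump(D,open("d1.pkl","wb"))
A=np.vstack([cloud(D[n]).reshape(-1,3) for n in("scene","side")])
m=(A[:,2]>.16)&(A[:,2]<.26)&(A[:,0]>.6)&(A[:,0]<.8)&(A[:,1]>-.22)&(A[:,1]<-.14)
c=A[m];print(len(c));k=cv2.fitLine((c[:,[0,2]]).astype(np.float32),cv2.DIST_HUBER,0,.01,.01).ravel();print("cover dir",k,np.arctan2(abs(k[1]),-k[0]*np.sign(k[1])))
d=D["wrist"];P=cloud(d);
m=(abs(P[...,2]-.064)<.006)&(abs(P[...,0]-.554)<.04)&(abs(P[...,1]+.126)<.04)
q=P[m];print("rim",len(q),np.median(q,0).round(4),cv2.minEnclosingCircle((q[:,:2]*1000).astype(np.float32)))
v,u=np.nonzero(m);print(u.min(),u.max(),v.min(),v.max())
cu,cv_=int(u.mean()),int(v.mean());cr=d["frame"][cv_-40:cv_+40,cu-50:cu+50]
cv2.imwrite("pics/bore.png",np.hstack([cv2.resize(cr,(450,360),interpolation=2),cv2.resize(D["side"]["frame"],(350,360))]));print(cu,cv_)
E
python3 d.py
```

```text
979
cover dir [0.30403423 0.9526611  0.70223504 0.21846154] 1.8797209
rim 659 [ 0.5526 -0.1237  0.064 ] ((552.2775268554688, -124.670654296875), 22.46996307373047)
268 301 171 203
284 187
```

View pics/bore.png

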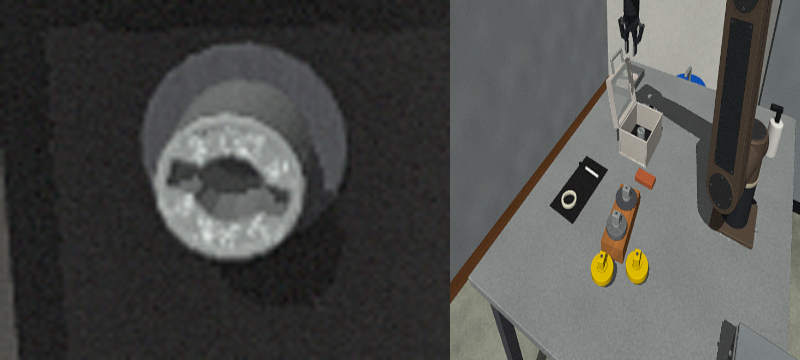

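The wrist crop shows the spindle rim around (230,185), with keyways at (178,175) and (278,198). The side view shows the cover standing fully up. I'll sample the rim brightness by angle, and measure the wheel head precisely.

```bash
cat > e.py <<'E'
from h import *
import pickle
D=pickle.load(open("d1.pkl","rb"));d=D["wrist"]
c=np.array([.5525,-.1245,.064]);K=np.array(d["camera_matrix"]);Ei=np.linalg.inv(d["extrinsics"])
g=cv2.cvtColor(d["frame"],cv2.COLOR_BGR2GRAY)
an=np.arange(0,360,6.);s=0
for r in(.0125,.014,.0155):
    p=c+np.c_[r*np.cos(np.radians(an)),r*np.sin(np.radians(an)),0*an];q=p@Ei[:3,:3].T+Ei[:3,3]
    u=K[0,0]*q[:,0]/-q[:,2]+K[0,2];v=-K[1,1]*q[:,1]/-q[:,2]+K[1,2]
    s=s+cv2.remap(g,u.astype(np.float32)[None],v.astype(np.float32)[None],1)[0].astype(float)/3
print(s.round().astype(int).tolist())
w=np.clip(np.median(s)-15-s,0,None);print("keyway angle deg",np.degrees(np.angle((w*np.exp(2j*np.radians(an))).sum()))/2)
for n in("scene","side"):
    P=cloud(D[n]).reshape(-1,3);w=P[(abs(P[:,0]-.45)<.06)&(abs(P[:,1]-.355)<.06)]
    for lo,hi in((.109,.12),(.086,.12),(.0745,.08)):
        q=w[(w[:,2]>lo)&(w[:,2]<hi)]
        print(n,lo,len(q),cv2.minAreaRect((q[:,:2]*1000).astype(np.float32)),cv2.minEnclosingCircle((q[:,:2]*1000).astype(np.float32)))
E
python3 e.py
```

```text
[133, 157, 177, 179, 173, 153, 147, 148, 156, 169, 157, 167, 165, 165, 153, 146, 170, 152, 148, 151, 172, 184, 172, 163, 135, 87, 63, 60, 63, 89, 107, 127, 168, 181, 176, 164, 149, 156, 170, 176, 181, 165, 160, 165, 175, 175, 161, 148, 164, 166, 175, 169, 147, 128, 105, 103, 97, 73, 66, 89]
keyway angle deg -17.511518144499018
scene 0.109 135 ((451.3338623046875, 353.83795166015625), (34.54804611206055, 23.088539123535156), 4.3463850021362305) ((452.4614562988281, 354.6174621582031), 18.72964859008789)
scene 0.086 224 ((452.11590576171875, 354.11907958984375), (36.09709930419922, 23.989152908325195), 4.816089153289795) ((453.0585021972656, 352.6264953613281), 19.487075805664062)
scene 0.0745 604 ((452.7552795410156, 354.2305908203125), (86.20761108398438, 86.72096252441406), 14.091527938842773) ((452.701416015625, 354.3153991699219), 44.847618103027344)
side 0.109 125 ((445.59893798828125, 355.5682373046875), (33.93509292602539, 26.04079818725586), 3.102010488510132) ((444.9710388183594, 355.9621276855469), 19.599319458007812)
side 0.086 243 ((445.4063415527344, 357.3946838378906), (30.080814361572266, 34.49822998046875), 89.80062866210938) ((445.41375732421875, 356.5602111816406), 19.627315521240234)
side 0.0745 483 ((445.1146240234375, 357.6478271484375), (86.34117889404297, 85.37881469726562), 30.231794357299805) ((445.6324157714844, 354.61627197265625), 46.07451629638672)
```

Emit:
jog_arm:
  increments:
    - {"dx": -0.31, "dy": 0.91, "dz": 0, "ax": 0, "ay": 0, "az": 0.266, "gripper": 0.18}
    - {"dx": -0.31, "dy": 0.91, "dz": 0, "ax": 0, "ay": 0, "az": 0.266, "gripper": 0.18}
    - {"dx": -0.31, "dy": 0.91, "dz": 0, "ax": 0, "ay": 0, "az": 0.266, "gripper": 0.18}
    - {"dx": -0.31, "dy": 0.91, "dz": 0, "ax": 0, "ay": 0, "az": 0.266, "gripper": 0.18}

```text
time: 6.3
eef_pos: [0.5657, 0.0287, 0.3738]
tcp_rot: [0.557, 0.83, 0.001, 0.001]
contact_force: [-0.6, -0.4, 0.4]
opening: 0.586
finger_force: 0.0
```

Emit:
jog_arm:
  increments:
    - {"dx": -0.31, "dy": 0.91, "dz": -0.3, "ax": 0, "ay": 0, "az": 0.266, "gripper": 0.18}
    - {"dx": -0.31, "dy": 0.91, "dz": -0.3, "ax": 0, "ay": 0, "az": 0.266, "gripper": 0.18}
    - {"dx": -0.31, "dy": 0.91, "dz": -0.3, "ax": 0, "ay": 0, "az": 0.266, "gripper": 0.18}
    - {"dx": -0.31, "dy": 0.91, "dz": -0.3, "ax": 0, "ay": 0, "az": 0.266, "gripper": 0.18}

```text
time: 6.7
eef_pos: [0.5279, 0.1374, 0.3356]
tcp_rot: [0.374, 0.927, -0.0, -0.001]
contact_force: [-0.1, -1.4, -0.7]
opening: 0.59
finger_force: 0.0
```

Emit:
jog_arm:
  increments:
    - {"dx": -0.31, "dy": 0.91, "dz": -0.3, "ax": 0, "ay": 0, "az": 0.266, "gripper": 0.18}
    - {"dx": -0.31, "dy": 0.91, "dz": -0.3, "ax": 0, "ay": 0, "az": 0.266, "gripper": 0.18}
    - {"dx": -0.31, "dy": 0.91, "dz": -0.3, "ax": 0, "ay": 0, "az": 0.266, "gripper": 0.18}
    - {"dx": -0.31, "dy": 0.91, "dz": -0.3, "ax": 0, "ay": 0, "az": 0.266, "gripper": 0.18}

```text
time: 7.1
eef_pos: [0.491, 0.2461, 0.3]
tcp_rot: [0.174, 0.985, -0.0, -0.0]
contact_force: [-0.2, -0.4, -0.9]
opening: 0.59
finger_force: 0.0
```

Emit:
jog_arm:
  increments:
    - {"dx": -0.31, "dy": 0.91, "dz": -0.4, "ax": 0, "ay": 0, "az": 0.266, "gripper": 0.18}
    - {"dx": -0.31, "dy": 0.91, "dz": -0.4, "ax": 0, "ay": 0, "az": 0.266, "gripper": 0.18}
    - {"dx": -0.31, "dy": 0.91, "dz": -0.4, "ax": 0, "ay": 0, "az": 0.266, "gripper": 0.18}
    - {"dx": -0.31, "dy": 0.91, "dz": -0.4, "ax": 0, "ay": 0, "az": 0.266, "gripper": 0.18}
    - {"dx": -0.31, "dy": 0.91, "dz": -0.4, "ax": 0, "ay": 0, "az": 0.266, "gripper": 0.18}
    - {"dx": -0.31, "dy": 0.91, "dz": -0.4, "ax": 0, "ay": 0, "az": 0.266, "gripper": 0.18}

```text
time: 7.7
eef_pos: [0.4552, 0.3534, 0.254]
tcp_rot: [-0.032, 0.999, 0.0, 0.001]
contact_force: [-0.4, 0.1, -0.5]
opening: 0.591
finger_force: 0.0
```

```bash
cat > f.py <<'E'
from h import *
d=cam("wrist");s=get_state();print(s["eef_pos"].round(4),s["tcp_rot"].round(4),s["time"])
rm=R.from_quat(s["tcp_rot"]).as_matrix();print("yaw x",np.degrees(np.arctan2(rm[1,0],rm[0,0])),"z",rm[:,2].round(4))
P=cloud(d);m0=(abs(P[...,0]-.45)<.06)&(abs(P[...,1]-.355)<.06)
for lo,hi in((.108,.12),(.0745,.082)):
    m=m0&(P[...,2]>lo)&(P[...,2]<hi);q=P[m];v,u=np.nonzero(m)
    print(lo,len(q),np.median(q,0).round(4),cv2.minAreaRect((q[:,:2]*1000).astype(np.float32)),cv2.minEnclosingCircle((q[:,:2]*1000).astype(np.float32)),u.mean(),v.mean())
cv2.imwrite("pics/wheel.png",d["frame"])
E
python3 f.py
```

```text
[0.455  0.3535 0.254 ] [-3.190e-02  9.995e-01  2.000e-04  1.200e-03] 7.75
yaw x -176.34063700160917 z [ 2.3e-03  5.0e-04 -1.0e+00]
0.108 1244 [0.4469 0.3543 0.1141] ((448.24005126953125, 354.3652648925781), (34.295501708984375, 23.909748077392578), 6.199605464935303) ((448.1605529785156, 354.2156066894531), 19.677946090698242) 321.887459807074 181.5176848874598
0.0745 5726 [0.4408 0.3536 0.0781] ((447.9968566894531, 354.38262939453125), (89.0313720703125, 88.8924560546875), 19.35658073425293) ((448.3188171386719, 354.3258361816406), 44.8768424987793) 321.7333216905344 167.1028641285365
```

View pics/wheel.png

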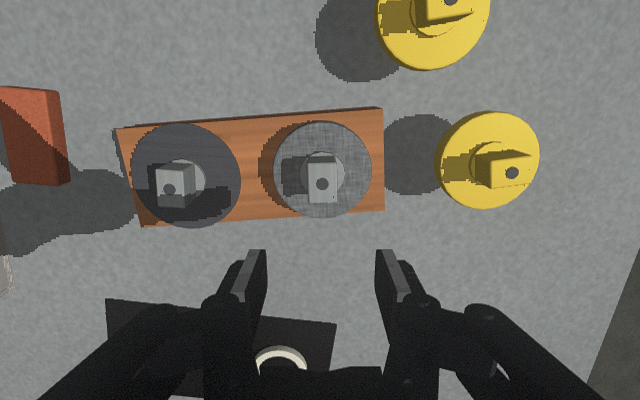

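The wrist picture shows the grey felt wheel at (322,180), the blade at (183,175), and the yellow parts at (488,160) and (433,30). The head measures 34×24 mm at z=.114, which matches the description. I'll descend and grip it.

Emit:
jog_arm:
  increments:
    - {"dx": -0.057, "dy": 0.007, "dz": -0.3, "ax": 0, "ay": 0, "az": 0.028, "gripper": 0.18}
    - {"dx": -0.057, "dy": 0.007, "dz": -0.7, "ax": 0, "ay": 0, "az": 0.028, "gripper": 0.18}
    - {"dx": -0.057, "dy": 0.007, "dz": -1, "ax": 0, "ay": 0, "az": 0.028, "gripper": 0.18}
    - {"dx": -0.057, "dy": 0.007, "dz": -1, "ax": 0, "ay": 0, "az": 0.028, "gripper": 0.18}
    - {"dx": -0.057, "dy": 0.007, "dz": -1, "ax": 0, "ay": 0, "az": 0.028, "gripper": 0.18}

```text
time: 8.25
eef_pos: [0.4473, 0.3551, 0.1336]
tcp_rot: [-0.055, 0.998, 0.0, 0.0]
contact_force: [-0.2, 0.0, -0.4]
opening: 0.591
finger_force: 0.0
```

Emit:
jog_arm:
  increments:
    - {"dx": 0, "dy": 0, "dz": -0.1, "ax": 0, "ay": 0, "az": 0, "gripper": 0.18}
    - {"dx": 0, "dy": 0, "dz": -0.17, "ax": 0, "ay": 0, "az": 0, "gripper": 0.18}
    - {"dx": 0, "dy": 0, "dz": -0.17, "ax": 0, "ay": 0, "az": 0, "gripper": 0.18}
    - {"dx": 0, "dy": 0, "dz": -0.17, "ax": 0, "ay": 0, "az": 0, "gripper": 0.18}

```text
time: 8.65
eef_pos: [0.4464, 0.3558, 0.1127]
tcp_rot: [-0.056, 0.998, 0.0, 0.0]
contact_force: [-0.2, 0.2, 0.6]
opening: 0.592
finger_force: 0.0
```

Emit:
jog_arm:
  increments:
    - {"dx": 0.015, "dy": -0.012, "dz": 0, "ax": 0, "ay": 0, "az": 0, "gripper": 0.18}
    - {"dx": 0.015, "dy": -0.012, "dz": 0, "ax": 0, "ay": 0, "az": 0, "gripper": -1}
    - {"dx": 0.015, "dy": -0.012, "dz": 0, "ax": 0, "ay": 0, "az": 0, "gripper": -1}
    - {"dx": 0.015, "dy": -0.012, "dz": 0, "ax": 0, "ay": 0, "az": 0, "gripper": -1}
    - {"dx": 0.015, "dy": -0.012, "dz": 0, "ax": 0, "ay": 0, "az": 0, "gripper": -1}
  force: 70

```text
time: 9.15
eef_pos: [0.4486, 0.3543, 0.1129]
tcp_rot: [-0.056, 0.998, 0.0, 0.001]
contact_force: [0.9, -1.4, 2.1]
opening: 0.267
finger_force: 70.2
```

Emit:
jog_arm:
  increments:
    - {"dx": 0, "dy": 0, "dz": 0.15, "ax": 0, "ay": 0, "az": 0, "gripper": -1}
    - {"dx": 0, "dy": 0, "dz": 0.4, "ax": 0, "ay": 0, "az": 0, "gripper": -1}
    - {"dx": 0, "dy": 0, "dz": 0.7, "ax": 0, "ay": 0, "az": 0, "gripper": -1}
    - {"dx": 0, "dy": 0, "dz": 1, "ax": 0, "ay": 0, "az": 0, "gripper": -1}
    - {"dx": 0, "dy": 0, "dz": 1, "ax": 0, "ay": 0, "az": 0, "gripper": -1}

```text
time: 9.65
eef_pos: [0.4502, 0.3556, 0.2373]
tcp_rot: [-0.056, 0.998, 0.002, 0.004]
contact_force: [1.5, 0.6, -3.0]
opening: 0.269
finger_force: 69.6
```

Emit:
jog_arm:
  increments:
    - {"dx": 0.05, "dy": -0.2, "dz": 0.2, "ax": 0, "ay": 0, "az": -0.07, "gripper": -1}
    - {"dx": 0.1, "dy": -0.45, "dz": 0.25, "ax": 0, "ay": 0, "az": -0.07, "gripper": -1}
    - {"dx": 0.15, "dy": -0.7, "dz": 0.25, "ax": 0, "ay": 0, "az": -0.07, "gripper": -1}
    - {"dx": 0.22, "dy": -1, "dz": 0.25, "ax": 0, "ay": 0, "az": -0.07, "gripper": -1}

```text
time: 10.05
eef_pos: [0.473, 0.2333, 0.259]
tcp_rot: [-0.002, 1.0, -0.0, -0.002]
contact_force: [0.0, -1.3, -4.6]
opening: 0.269
finger_force: 70.0
```

Emit:
jog_arm:
  increments:
    - {"dx": 0.05, "dy": -0.25, "dz": 0, "ax": 0, "ay": 0, "az": -0.07, "gripper": -1}
    - {"dx": 0.1, "dy": -0.5, "dz": 0, "ax": 0, "ay": 0, "az": -0.07, "gripper": -1}
    - {"dx": 0.15, "dy": -0.75, "dz": 0, "ax": 0, "ay": 0, "az": -0.07, "gripper": -1}
    - {"dx": 0.22, "dy": -1, "dz": 0, "ax": 0, "ay": 0, "az": -0.07, "gripper": -1}

```text
time: 10.45
eef_pos: [0.4992, 0.1131, 0.2585]
tcp_rot: [0.054, 0.999, -0.0, -0.003]
contact_force: [-0.1, 0.4, -4.0]
opening: 0.266
finger_force: 69.9
```

Emit:
jog_arm:
  increments:
    - {"dx": 0.05, "dy": -0.25, "dz": 0, "ax": 0, "ay": 0, "az": -0.07, "gripper": -1}
    - {"dx": 0.1, "dy": -0.5, "dz": 0, "ax": 0, "ay": 0, "az": -0.07, "gripper": -1}
    - {"dx": 0.15, "dy": -0.75, "dz": 0, "ax": 0, "ay": 0, "az": -0.07, "gripper": -1}
    - {"dx": 0.22, "dy": -1, "dz": 0, "ax": 0, "ay": 0, "az": -0.07, "gripper": -1}

```text
time: 10.85
eef_pos: [0.5257, -0.0066, 0.2585]
tcp_rot: [0.108, 0.994, 0.0, -0.003]
contact_force: [0.0, -0.2, -4.3]
opening: 0.272
finger_force: 69.9
```

Emit:
jog_arm:
  increments:
    - {"dx": 0.05, "dy": -0.25, "dz": 0, "ax": 0, "ay": 0, "az": -0.05, "gripper": -1}
    - {"dx": 0.1, "dy": -0.5, "dz": 0, "ax": 0, "ay": 0, "az": -0.05, "gripper": -1}
    - {"dx": 0.15, "dy": -0.75, "dz": 0, "ax": 0, "ay": 0, "az": -0.05, "gripper": -1}
    - {"dx": 0.2, "dy": -1, "dz": 0, "ax": 0, "ay": 0, "az": -0.05, "gripper": -1}
    - {"dx": 0.2, "dy": -1, "dz": 0, "ax": 0, "ay": 0, "az": -0.05, "gripper": -1}
    - {"dx": 0.2, "dy": -1, "dz": 0, "ax": 0, "ay": 0, "az": -0.05, "gripper": -1}

```text
time: 11.45
eef_pos: [0.55, -0.1256, 0.2589]
tcp_rot: [0.148, 0.989, 0.001, -0.003]
contact_force: [1.5, -0.3, -4.9]
opening: 0.265
finger_force: 70.2
```

```bash
cat > g.py <<'E'
from h import *
s=get_state();e=s["eef_pos"];rm=R.from_quat(s["tcp_rot"]).as_matrix()
print(e.round(4),"yaw",np.degrees(np.arctan2(rm[1,0],rm[0,0])),"z",rm[:,2].round(4),s["time"])
print("q6",s["qpos"][5])
for n in("wrist","scene","side"):
    d=cam(n);P=cloud(d)
    hd=(np.hypot(P[...,0]-e[0],P[...,1]-e[1])<.06)
    m=hd&(abs(P[...,2]-(e[2]-.061+.026))<.006);q=P[m]
    if len(q)<20: print(n,len(q));continue
    A=np.c_[q[:,:2]-e[:2],np.ones(len(q))];k=np.linalg.lstsq(A,q[:,2],rcond=None)[0]
    print(n,len(q),"felt plane",k.round(4),"circ",cv2.minEnclosingCircle((q[:,:2]*1000).astype(np.float32)))
    if n=="wrist": cv2.imwrite("pics/hold.png",d["frame"])
    else:
        m=hd&(P[...,2]>e[2]-.14)&(P[...,2]<e[2]-.064);q=P[m];
        for lo in np.arange(e[2]-.13,e[2]-.07,.01):
            w=q[(q[:,2]>lo)&(q[:,2]<lo+.01)]
            if len(w)>6: print("  z",lo.round(3),len(w),np.percentile(w[:,:2],[0,50,100],axis=0).round(3).tolist())
E
python3 g.py
```

```text
[ 0.55   -0.1256  0.2589] yaw 162.9622319723351 z [-0.0051  0.003  -1.    ] 11.45
q6 -1.6783344944186078
wrist 12606 felt plane [ 0.0071 -0.0021  0.2244] circ ((549.5097045898438, -124.80653381347656), 44.78668975830078)
scene 756 felt plane [-0.0062 -0.0027  0.2221] circ ((553.822021484375, -124.003662109375), 46.10895919799805)
  z 0.149 19 [[0.546, -0.129], [0.558, -0.119], [0.562, -0.116]]
  z 0.159 19 [[0.552, -0.126], [0.558, -0.118], [0.563, -0.114]]
side 291 felt plane [ 0.006  -0.0193  0.2247] circ ((546.5369262695312, -120.76046752929688), 47.81635284423828)
  z 0.149 9 [[0.541, -0.125], [0.545, -0.12], [0.554, -0.117]]
  z 0.159 14 [[0.538, -0.121], [0.545, -0.118], [0.555, -0.111]]
  z 0.169 17 [[0.54, -0.123], [0.546, -0.115], [0.554, -0.112]]
  z 0.179 13 [[0.535, -0.121], [0.543, -0.117], [0.552, -0.111]]
```

Emit:
jog_arm:
  increments:
    - {"dx": 0.02, "dy": 0, "dz": 0, "ax": 0, "ay": 0, "az": 0, "gripper": -1}
    - {"dx": 0.022, "dy": 0, "dz": -0.2, "ax": 0, "ay": 0, "az": 0, "gripper": -1}
    - {"dx": 0.022, "dy": 0, "dz": -0.4, "ax": 0, "ay": 0, "az": 0, "gripper": -1}
    - {"dx": 0.022, "dy": 0, "dz": -0.6, "ax": 0, "ay": 0, "az": 0, "gripper": -1}
    - {"dx": 0.022, "dy": 0, "dz": -0.65, "ax": 0, "ay": 0, "az": 0, "gripper": -1}
    - {"dx": 0.022, "dy": 0, "dz": -0.65, "ax": 0, "ay": 0, "az": 0, "gripper": -1}
    - {"dx": 0.022, "dy": 0, "dz": -0.65, "ax": 0, "ay": 0, "az": 0, "gripper": -1}

```text
time: 12.3
eef_pos: [0.5548, -0.1258, 0.1858]
tcp_rot: [0.147, 0.989, -0.0, 0.001]
contact_force: [-0.3, -0.2, -5.1]
opening: 0.27
finger_force: 70.0
```

```bash
sed -i 's/("wrist","scene","side")/("wrist",)/' g.py; python3 g.py
```

```text
[ 0.5548 -0.1258  0.1858] yaw 163.0787315599731 z [ 0.0023 -0.001  -1.    ] 12.3
q6 -1.6767764941260752
wrist 12599 felt plane [ 0.0145 -0.0058  0.1513] circ ((554.4004516601562, -125.2374038696289), 44.75838088989258)
```

Emit:
jog_arm:
  increments:
    - {"dx": -0.02, "dy": 0.007, "dz": 0, "ax": 0, "ay": 0, "az": 0, "gripper": -1}
    - {"dx": -0.02, "dy": 0.007, "dz": 0, "ax": 0, "ay": 0, "az": 0, "gripper": -1}
    - {"dx": -0.02, "dy": 0.007, "dz": -0.08, "ax": 0, "ay": 0, "az": 0, "gripper": -1}
    - {"dx": -0.02, "dy": 0.007, "dz": -0.16, "ax": 0, "ay": 0, "az": 0, "gripper": -1}
    - {"dx": -0.02, "dy": 0.007, "dz": -0.2, "ax": 0, "ay": 0, "az": 0, "gripper": -1}
    - {"dx": -0.02, "dy": 0.007, "dz": -0.2, "ax": 0, "ay": 0, "az": 0, "gripper": -1}

```text
time: 12.95
eef_pos: [0.5508, -0.1249, 0.1586]
tcp_rot: [0.147, 0.989, 0.0, -0.001]
contact_force: [-0.5, -0.1, -5.1]
opening: 0.267
finger_force: 70.1
```

Emit:
jog_arm:
  increments:
    - {"dx": 0.005, "dy": 0, "dz": -0.05, "ax": 0, "ay": 0, "az": 0, "gripper": -1}
    - {"dx": 0.005, "dy": 0, "dz": -0.1, "ax": 0, "ay": 0, "az": 0, "gripper": -1}
    - {"dx": 0.005, "dy": 0, "dz": -0.14, "ax": 0, "ay": 0, "az": 0, "gripper": -1}
    - {"dx": 0.005, "dy": 0, "dz": -0.17, "ax": 0, "ay": 0, "az": 0, "gripper": -1}
    - {"dx": 0.005, "dy": 0, "dz": -0.17, "ax": 0, "ay": 0, "az": 0, "gripper": -1}

```text
time: 13.45
eef_pos: [0.5516, -0.1247, 0.139]
tcp_rot: [0.147, 0.989, 0.0, -0.001]
contact_force: [0.2, -0.5, -4.2]
opening: 0.265
finger_force: 70.2
```

Emit:
jog_arm:
  increments:
    - {"dx": 0, "dy": 0, "dz": -0.03, "ax": 0, "ay": 0, "az": 0, "gripper": -1}
    - {"dx": 0, "dy": 0, "dz": -0.06, "ax": 0, "ay": 0, "az": 0, "gripper": -1}
    - {"dx": 0, "dy": 0, "dz": -0.06, "ax": 0, "ay": 0, "az": 0, "gripper": -1}

```text
time: 13.75
eef_pos: [0.5517, -0.1248, 0.1321]
tcp_rot: [0.147, 0.989, 0.0, -0.001]
contact_force: [-0.0, 0.0, -4.1]
opening: 0.266
finger_force: 70.2
```

Emit:
jog_arm:
  increments:
    - {"dx": 0, "dy": 0, "dz": -0.03, "ax": 0, "ay": 0, "az": 0, "gripper": -1}
    - {"dx": 0, "dy": 0, "dz": -0.055, "ax": 0, "ay": 0, "az": 0, "gripper": -1}
    - {"dx": 0, "dy": 0, "dz": -0.065, "ax": 0, "ay": 0, "az": 0, "gripper": -1}
    - {"dx": 0, "dy": 0, "dz": -0.065, "ax": 0, "ay": 0, "az": 0, "gripper": -1}

```text
time: 14.15
eef_pos: [0.5522, -0.1249, 0.125]
tcp_rot: [0.147, 0.989, -0.0, -0.0]
contact_force: [-0.4, 0.2, -4.2]
opening: 0.267
finger_force: 70.4
```

Emit:
jog_arm:
  increments:
    - {"dx": 0, "dy": 0, "dz": 0, "ax": 0, "ay": 0, "az": 0, "gripper": 0.18}
    - {"dx": 0, "dy": 0, "dz": 0, "ax": 0, "ay": 0, "az": 0, "gripper": 0.18}
    - {"dx": 0, "dy": 0, "dz": 0, "ax": 0, "ay": 0, "az": 0, "gripper": 0.18}
    - {"dx": 0, "dy": 0, "dz": 0.15, "ax": 0, "ay": 0, "az": 0, "gripper": 0.18}
    - {"dx": 0, "dy": 0, "dz": 0.4, "ax": 0, "ay": 0, "az": 0, "gripper": 0.18}
    - {"dx": 0, "dy": 0, "dz": 0.7, "ax": 0, "ay": 0, "az": 0, "gripper": 0.18}
    - {"dx": 0, "dy": 0, "dz": 1, "ax": 0, "ay": 0, "az": 0, "gripper": 0.18}
    - {"dx": 0, "dy": 0, "dz": 1, "ax": 0, "ay": 0, "az": 0, "gripper": 0.18}

```text
time: 14.95
eef_pos: [0.5553, -0.1262, 0.2526]
tcp_rot: [0.147, 0.989, -0.002, 0.007]
contact_force: [0.4, -0.9, 0.2]
opening: 0.592
finger_force: 0.0
```

```bash
cat > k.py <<'E'
from h import *
d=cam("wrist");P=cloud(d);r=np.hypot(P[...,0]-.5525,P[...,1]+.1245)
for lo,hi in((.02,.03),(.03,.043),(0,.015)):
    m=(r>lo)&(r<hi)&(P[...,2]<.16)&(P[...,2]>.05);z=P[m][:,2];print(lo,hi,len(z),np.percentile(z,[10,50,90]).round(4))
    q=P[m];k=np.linalg.lstsq(np.c_[q[:,:2]-[.5525,-.1245],np.ones(len(q))],q[:,2],rcond=None)[0];print(k.round(4))
print(get_state()["eef_pos"])
A=np.vstack([cloud(cam(n)).reshape(-1,3) for n in("scene","side")])
for n in (0,):
    m=(A[:,2]>.27)&(A[:,2]<.34)&(A[:,0]>.66)&(A[:,0]<.8)&(A[:,1]>-.17)&(A[:,1]<-.09)
    print("bar pts",m.sum(),np.percentile(A[m],[5,50,95],axis=0).round(3).tolist())
cv2.imwrite("pics/home.png",d["frame"])
E
python3 k.py
```

```text
0.02 0.03 1725 [0.0894 0.0902 0.0912]
[-0.0116 -0.0006  0.0905]
0.03 0.043 3856 [0.0893 0.0902 0.0911]
[ 0.0002 -0.0015  0.0902]
0 0.015 1081 [0.1252 0.1263 0.1273]
[0.0029 0.0319 0.1252]
[ 0.55404556 -0.12570411  0.24938165]
bar pts 344 [[0.705, -0.166, 0.304], [0.716, -0.129, 0.31], [0.721, -0.094, 0.313]]
```

View pics/home.png

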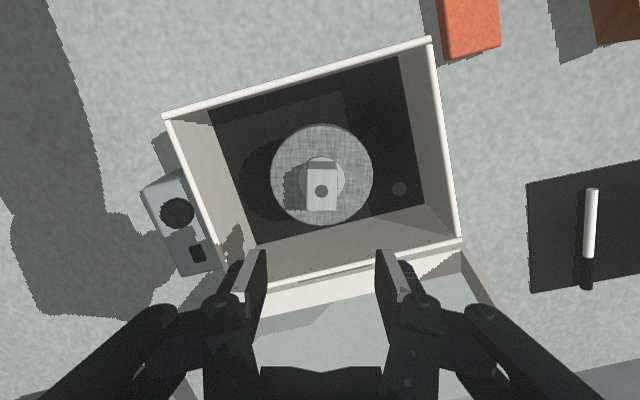

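The wheel is home: the felt top is level at z=.090 (64+26 mm), and the picture shows it flat on the spindle at (322,175). Now I go back to the handle.

Emit:
jog_arm:
  increments:
    - {"dx": 0, "dy": 0, "dz": 0.4, "ax": 0, "ay": 0, "az": -0.4, "gripper": -0.18}
    - {"dx": 0, "dy": 0, "dz": 0.8, "ax": 0, "ay": 0, "az": -0.4, "gripper": -0.18}
    - {"dx": 0, "dy": 0, "dz": 1, "ax": 0, "ay": 0, "az": -0.4, "gripper": -0.18}
    - {"dx": 0, "dy": 0, "dz": 1, "ax": 0, "ay": 0, "az": -0.4, "gripper": -0.18}
    - {"dx": 0, "dy": 0, "dz": 1, "ax": 0, "ay": 0, "az": -0.4, "gripper": -0.18}

```text
time: 15.6
eef_pos: [0.552, -0.1249, 0.364]
tcp_rot: [0.446, 0.895, -0.0, -0.001]
contact_force: [-0.5, 0.5, 0.6]
opening: 0.41
finger_force: 0.0
```

Emit:
jog_arm:
  increments:
    - {"dx": 0.3, "dy": 0, "dz": 0.1, "ax": 0, "ay": 0, "az": -0.432, "gripper": -0.18}
    - {"dx": 0.6, "dy": 0, "dz": 0.1, "ax": 0, "ay": 0, "az": -0.432, "gripper": -0.18}
    - {"dx": 0.9, "dy": 0, "dz": 0.1, "ax": 0, "ay": 0, "az": -0.432, "gripper": -0.18}
    - {"dx": 1, "dy": 0, "dz": 0.1, "ax": 0, "ay": 0, "az": -0.432, "gripper": -0.18}
    - {"dx": 1, "dy": 0, "dz": 0.1, "ax": 0, "ay": 0, "az": -0.432, "gripper": -0.18}
    - {"dx": 1, "dy": 0, "dz": 0.1, "ax": 0, "ay": 0, "az": -0.432, "gripper": -0.18}

```text
time: 16.2
eef_pos: [0.672, -0.1247, 0.373]
tcp_rot: [0.717, 0.697, -0.001, -0.003]
contact_force: [-0.3, 0.6, 0.0]
opening: 0.411
finger_force: 0.0
```

Emit:
jog_arm:
  increments:
    - {"dx": 0.2, "dy": -0.04, "dz": 0, "ax": 0, "ay": 0, "az": 0, "gripper": -0.18}
    - {"dx": 0.36, "dy": -0.04, "dz": 0, "ax": 0, "ay": 0, "az": 0, "gripper": -0.18}
    - {"dx": 0.36, "dy": -0.04, "dz": -0.1, "ax": 0, "ay": 0, "az": 0, "gripper": -0.18}
    - {"dx": 0.36, "dy": -0.04, "dz": -0.3, "ax": 0, "ay": 0, "az": 0, "gripper": -0.18}
    - {"dx": 0.36, "dy": -0.04, "dz": -0.46, "ax": 0, "ay": 0, "az": 0, "gripper": -0.18}
    - {"dx": 0.36, "dy": -0.04, "dz": -0.46, "ax": 0, "ay": 0, "az": 0, "gripper": -0.18}

```text
time: 16.8
eef_pos: [0.7127, -0.1291, 0.3152]
tcp_rot: [0.718, 0.696, -0.003, -0.005]
contact_force: [-1.0, -0.5, -0.8]
opening: 0.41
finger_force: 0.0
```

Emit:
jog_arm:
  increments:
    - {"dx": 0, "dy": 0, "dz": 0, "ax": 0, "ay": 0, "az": 0, "gripper": -1}
    - {"dx": 0, "dy": 0, "dz": 0, "ax": 0, "ay": 0, "az": 0, "gripper": -1}
    - {"dx": 0, "dy": 0, "dz": 0, "ax": 0, "ay": 0, "az": 0, "gripper": -1}
    - {"dx": 0, "dy": 0, "dz": 0, "ax": 0, "ay": 0, "az": 0, "gripper": -1}
  force: 40

```text
time: 17.2
eef_pos: [0.7127, -0.1296, 0.3219]
tcp_rot: [0.718, 0.696, -0.003, -0.003]
contact_force: [-8.2, 0.2, -2.5]
opening: 0.122
finger_force: 39.0
```

```bash
python3 arc.py 1.85 0 4
```

```text
[[-0.16, 0.01, 0.05], [-0.32, 0.01, 0.09], [-0.49, 0.02, 0.11], [-0.66, 0.02, 0.11], [-0.82, 0.03, 0.1]] end [ 0.616 -0.127  0.319]
[[-0.17, 0.01, -0.03], [-0.33, 0.01, -0.07], [-0.49, 0.02, -0.12], [-0.64, 0.02, -0.19], [-0.78, 0.02, -0.28]] end [ 0.522 -0.124  0.286]
[[-0.14, 0.0, -0.1], [-0.26, 0.01, -0.21], [-0.38, 0.01, -0.33], [-0.48, 0.02, -0.46], [-0.58, 0.02, -0.6]] end [ 0.453 -0.122  0.214]
[[-0.08, 0.0, -0.15], [-0.14, 0.0, -0.3], [-0.19, 0.01, -0.46], [-0.23, 0.01, -0.63], [-0.25, 0.01, -0.79]] end [ 0.423 -0.121  0.119]
```

Emit:
jog_arm:
  increments:
    - {"dx": -0.16, "dy": 0.01, "dz": 0.05, "ax": 0, "ay": 0, "az": 0, "gripper": -1}
    - {"dx": -0.32, "dy": 0.01, "dz": 0.09, "ax": 0, "ay": 0, "az": 0, "gripper": -1}
    - {"dx": -0.49, "dy": 0.02, "dz": 0.11, "ax": 0, "ay": 0, "az": 0, "gripper": -1}
    - {"dx": -0.66, "dy": 0.02, "dz": 0.11, "ax": 0, "ay": 0, "az": 0, "gripper": -1}
    - {"dx": -0.82, "dy": 0.03, "dz": 0.1, "ax": 0, "ay": 0, "az": 0, "gripper": -1}

```text
time: 17.7
eef_pos: [0.6183, -0.1268, 0.3366]
tcp_rot: [0.718, 0.696, 0.003, 0.005]
contact_force: [5.4, -1.7, -3.0]
opening: 0.118
finger_force: 39.3
```

Emit:
jog_arm:
  increments:
    - {"dx": -0.17, "dy": 0.01, "dz": -0.03, "ax": 0, "ay": 0, "az": 0, "gripper": -1}
    - {"dx": -0.33, "dy": 0.01, "dz": -0.07, "ax": 0, "ay": 0, "az": 0, "gripper": -1}
    - {"dx": -0.49, "dy": 0.02, "dz": -0.12, "ax": 0, "ay": 0, "az": 0, "gripper": -1}
    - {"dx": -0.64, "dy": 0.02, "dz": -0.19, "ax": 0, "ay": 0, "az": 0, "gripper": -1}
    - {"dx": -0.78, "dy": 0.02, "dz": -0.28, "ax": 0, "ay": 0, "az": 0, "gripper": -1}

```text
time: 18.2
eef_pos: [0.5248, -0.124, 0.3067]
tcp_rot: [0.718, 0.696, 0.003, 0.005]
contact_force: [-2.2, 3.9, 9.5]
opening: 0.117
finger_force: 40.8
```

Emit:
jog_arm:
  increments:
    - {"dx": -0.14, "dy": 0, "dz": -0.1, "ax": 0, "ay": 0, "az": 0, "gripper": -1}
    - {"dx": -0.26, "dy": 0.01, "dz": -0.21, "ax": 0, "ay": 0, "az": 0, "gripper": -1}
    - {"dx": -0.38, "dy": 0.01, "dz": -0.33, "ax": 0, "ay": 0, "az": 0, "gripper": -1}
    - {"dx": -0.48, "dy": 0.02, "dz": -0.46, "ax": 0, "ay": 0, "az": 0, "gripper": -1}
    - {"dx": -0.58, "dy": 0.02, "dz": -0.6, "ax": 0, "ay": 0, "az": 0, "gripper": -1}

```text
time: 18.7
eef_pos: [0.4529, -0.1218, 0.2327]
tcp_rot: [0.718, 0.696, -0.001, 0.001]
contact_force: [-7.5, 1.4, 7.4]
opening: 0.12
finger_force: 43.5
```

Emit:
jog_arm:
  increments:
    - {"dx": -0.08, "dy": 0, "dz": -0.17, "ax": 0, "ay": 0, "az": 0, "gripper": -1}
    - {"dx": -0.14, "dy": 0, "dz": -0.33, "ax": 0, "ay": 0, "az": 0, "gripper": -1}
    - {"dx": -0.19, "dy": 0.01, "dz": -0.49, "ax": 0, "ay": 0, "az": 0, "gripper": -1}
    - {"dx": -0.23, "dy": 0.01, "dz": -0.66, "ax": 0, "ay": 0, "az": 0, "gripper": -1}
    - {"dx": -0.25, "dy": 0.01, "dz": -0.79, "ax": 0, "ay": 0, "az": 0, "gripper": -1}
    - {"dx": -0.25, "dy": 0.01, "dz": -0.81, "ax": 0, "ay": 0, "az": 0, "gripper": -1}

```text
time: 19.3
eef_pos: [0.4208, -0.1207, 0.1309]
tcp_rot: [0.717, 0.697, -0.004, -0.003]
contact_force: [-15.7, -1.1, 12.0]
opening: 0.121
finger_force: 46.8
```

```bash
cat > m.py <<'E'
from h import *
s=get_state();print(s["eef_pos"].round(4),s["contact_force"].round(1))
for n in("scene","side"):
    d=cam(n);P=cloud(d).reshape(-1,3)
    c=P[(P[:,0]>.48)&(P[:,0]<.62)&(P[:,1]>-.22)&(P[:,1]<-.04)&(P[:,2]>.115)&(P[:,2]<.17)]
    M=np.c_[c[:,0]-.64,c[:,1]+.128,np.ones(len(c))];g=np.ones(len(c),bool)
    for _ in range(4):
        k=np.linalg.lstsq(M[g],c[g,2],rcond=None)[0];g=abs(c[:,2]-M@k)<.004
    q=P[(P[:,0]>.40)&(P[:,0]<.445)&(P[:,1]>-.17)&(P[:,1]<-.075)&(P[:,2]>.1)&(P[:,2]<.16)]
    print(n,g.sum(),"angle",-k[0],"z@hinge",k[2].round(4),"bar",len(q),np.percentile(q,[5,50,95],axis=0).round(3).tolist() if len(q) else 0)
    cv2.imwrite("pics/end_%s.png"%n,d["frame"])
E
python3 m.py
```

```text
[ 0.4208 -0.1207  0.1309] [-15.7  -1.1  12. ]
scene 3705 angle -0.001959718130061709 z@hinge 0.1349 bar 290 [[0.411, -0.165, 0.113], [0.43, -0.111, 0.125], [0.443, -0.084, 0.156]]
side 1273 angle -0.0003361390678496971 z@hinge 0.137 bar 213 [[0.401, -0.128, 0.114], [0.419, -0.112, 0.132], [0.437, -0.088, 0.158]]
```

Emit:
jog_arm:
  increments:
    - {"dx": 0.02, "dy": 0, "dz": -0.04, "ax": 0, "ay": 0, "az": 0, "gripper": -1}
    - {"dx": 0.02, "dy": 0, "dz": -0.06, "ax": 0, "ay": 0, "az": 0, "gripper": -1}
    - {"dx": 0.02, "dy": 0, "dz": -0.06, "ax": 0, "ay": 0, "az": 0, "gripper": -1}

```text
time: 19.7
eef_pos: [0.4211, -0.1208, 0.13]
tcp_rot: [0.716, 0.698, -0.008, -0.008]
contact_force: [-37.4, 4.0, 44.6]
opening: 0.118
finger_force: 50.9
```

Emit:
jog_arm:
  increments:
    - {"dx": 0, "dy": 0, "dz": 0, "ax": 0, "ay": 0, "az": 0, "gripper": -0.18}
    - {"dx": 0, "dy": 0, "dz": 0, "ax": 0, "ay": 0, "az": 0, "gripper": -0.18}
    - {"dx": 0, "dy": 0, "dz": 0, "ax": 0, "ay": 0, "az": 0, "gripper": -0.18}
    - {"dx": 0, "dy": 0, "dz": 0.1, "ax": 0, "ay": 0, "az": 0, "gripper": -0.18}
    - {"dx": 0, "dy": 0, "dz": 0.4, "ax": 0, "ay": 0, "az": 0, "gripper": -0.18}
    - {"dx": 0, "dy": 0, "dz": 0.7, "ax": 0, "ay": 0, "az": 0, "gripper": -0.18}
    - {"dx": 0, "dy": 0, "dz": 1, "ax": 0, "ay": 0, "az": 0, "gripper": -0.18}
    - {"dx": 0, "dy": 0, "dz": 1, "ax": 0, "ay": 0, "az": 0, "gripper": -0.18}
    - {"dx": 0, "dy": 0, "dz": 1, "ax": 0, "ay": 0, "az": 0, "gripper": -0.18}

```text
time: 20.6
eef_pos: [0.4268, -0.1204, 0.2453]
tcp_rot: [0.718, 0.696, 0.0, 0.002]
contact_force: [-0.2, -0.3, -0.4]
opening: 0.412
finger_force: 0.0
```

```bash
python3 m.py
```

```text
[ 0.4268 -0.1204  0.2453] [-0.2 -0.3 -0.4]
scene 3701 angle -0.0013963007231383238 z@hinge 0.1349 bar 190 [[0.42, -0.168, 0.115], [0.427, -0.126, 0.121], [0.438, -0.081, 0.124]]
side 1351 angle -0.0006431389318246652 z@hinge 0.1371 bar 99 [[0.413, -0.168, 0.118], [0.418, -0.13, 0.123], [0.44, -0.081, 0.126]]
```

View pics/end_side.png

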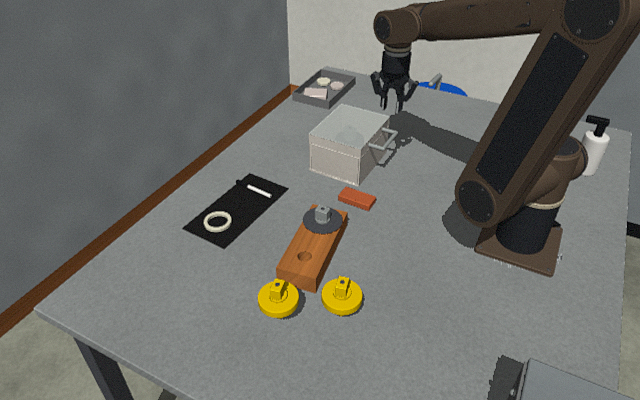

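The side view shows the cover shut at (348,140) with the wheel inside. The wheel's hole in the stand is empty at (304,256), the other things are untouched, and the gripper is clear.

```bash
python3 -c "
from plant import job;print(job.sign_off())"
```

```text
the job is handed in; nothing more can be done
None
```

The felt wheel is fully home in the spindle, the cover is shut, the blade and the things on the bench were not touched, and the job was handed in at about 21 s of the 67 s allowed.

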